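Clear the dry box lid, crack its sticky seal and hold it ajar

ROBOT

A 6-joint arm with a two-finger parallel gripper is mounted at the origin on the work surface. World frame = base frame: x ahead of the robot, y to its left, z up, the work surface at z = 0. Lengths are in m, angles in degrees, forces in N, time in s.
With the tool pointing down it reaches from about 0.3 to 0.75 m from the base axis. Payload 8.5 kg.
Tool frame: the origin (TCP) lies between the finger pads; the fingertips stand 8 mm ahead of it and the grasp point (between the pads) lies 11 mm behind it; y points along the fingers, z is the direction in which the jaws open and shut, and the axes are right-handed (so a half turn about y gives the same grasp; the last joint's range is limited). The gripper opens to 85 mm and grips with 20 to 120 N. Pads are 22 mm wide; open, the fingers measure 114 mm over their backs; the gripper's body (76 mm by 85 mm) begins 54 mm behind the grasp point. The pads swing forward as they close: fully open they stand 13 mm farther back than shut.
Start: joints at [-84.242, 21.807, 74.336, -0, 83.858, -12.336], TCP at [0.171, -0.523, 0.2] pointing down, gripper open.
Joint ranges: [-178.18, 178.18], [-50.72, 133.34], [12.68, 142.11], [-81.47, 261.47], [9.98, 163.14], [-165.26, 165.26]. Speed limits (degrees/s): [136.94, 136.94, 180, 180, 180, 180].

INTERFACE

Orientations are given as a 3x3 rotation matrix whose columns are the frame's x, y, z axes.
In Python, from rig import env, get_image gives the robot as it stands.
- The arm moves only by the tool move_arm, never from a script. Its argument "targets" is one flat list of numbers, 6 for each row, row after row: the shift along the tool's x, y, z in mm, then the turn, a rotation vector about the tool's x, y, z in rad. A call has exactly 5 rows; each row shifts and turns the commanded pose from where the row before left it, along the tool's axes as they then stand; what a row does not reach is not made up. A row lasts 1/8 s, in which the tool goes at most 62.5 mm and 10.7 degrees, less where a joint would pass 70% of its speed; a pose out of reach is approached as far as the arm can. A call is refused whole if a number of a shift passes 62.5 or a number of a turn 0.188, either way. A call with a gripper value outside its range is refused whole. "hand" is the opening, from -1 (shut) to 1 (fully open), so that 0 is half open, set as the call begins (left out, the last holds). The fingers move at their own pace and stop on an object; "squeeze" is the grip in N (left out, the last holds). Time passes only in rows, so rows that do not move let the fingers close, or fill a call up. It gives the time, the measured TCP pose, the force and the opening at its end, in the units of the state.
- env.observe(): the state, without advancing time (a new reading comes with each control period).
- get_image(name): name is "side" or "top"; returns a dict with "pixels" (400x640x3 uint8, red, green, blue), "z_map" (400x640 float32, m along the optical axis (not along the pixel's ray), 0 where there is no reading), "intrinsics" (3x3 intrinsics, pixels), "R" (3x3) and "t" (3): a world point X has camera coordinates R X + t. Camera axes: x right, y down, z forward; pixel columns grow to the right and rows downward; lengths in m; the calibration is good to about 2 mm. A picture is of the moment at which its call begins.
- env.close_job(): hands the job in, once; it reports no verdict.
The state is a dict: "time_s": time; "q": joint angles; "qvel": joint speeds; "joint_efforts": joint torques, N m; "position": TCP position; "tool_rot": TCP orientation; "ft_force": force on the tool from outside, world axes, zero at the start; "wrist_torque": the same for the moment, N m; "grip_width": finger opening in m.
Only numpy, scipy, OpenCV 4.12 (cv2) and the standard library are available. Lean on these libraries where they do the work, as an engineer would, in place of code of your own. Each camera call takes 0.05 s, during which the arm holds its last target.

TASK

Two jars of crushed glass are standing on the lid of the dry box: without tipping or dropping them, set them upright in the two free cells of the wooden crate, one jar per cell. Then take the lid by its bar, pull it up until the tight rubber seal gives way without letting it fly up, and finish while still holding it slightly open: level, over the box, raised about 4 cm. Leave the third jar, the cup and the brush alone.

Things in the scene. Friction and masses are not known exactly. Their poses are not given: they have to be found in the camera images.
- dry_box: Clear plastic tub, fixed to the table, 196 (x) x 236 (y) x 100 mm tall. Black rubber sealing lips run along its two sides y = +-120 mm, 28 mm thick, up to 128 mm above the table. The shut lid's flat top is 106 mm above the table. Origin: centre of its underside, z up; x roughly away from the robot. Turned by up to 15 degrees; on the robot's left or right.
- lid: Loose grey lid, 200 (x) x 240 (y) x 6 mm, 0.32 kg, with an 8 mm deep plug below that fits loosely in the tub. Origin: centre of the lid plate's underside; shut, it lies 100 mm above the table, centred on the box, axes as the box's. Two sprung rubber lips grip it: the pull peaks at some 14 to 18 N in the first 2 to 4 mm of lift, drops to 7 to 10 N, and from 20 mm up only the weight is left.
- lid_bar (a point): Middle of the round steel bar handle in the middle of the lid: 12 mm thick, 110 mm long, along the lid's x axis, on two 10 mm posts 100 mm apart; its centre line is 36 mm above the lid's top, 42 mm above the lid's origin (142 mm above the table when shut).
- jar_a: Upright closed round jar, 48 mm diameter, 95 mm tall, straight sided, white cap on the top 23 mm, about 0.2 kg; standing on the lid on the box's +y side of the bar. Origin: centre of its underside, z up.
- jar_b: A jar just like jar_a, standing on the lid on the box's -y side of the bar.
- crate: Wooden crate, fixed to the table, 86 (x) x 230 (y) x 42 mm tall, walls and floor 5 mm, two dividers making a row of three cells along its y, each 76 x 70 mm, centres at y = -75, 0 and +75 mm. stock_jar stands in the +75 cell; the other two are free. Origin: centre of its underside, z up. Turned by up to 20 degrees; on the other side from the dry box.
- stock_jar: Bystander: a jar like the others, already standing in the crate's +y cell. Origin: centre of its underside.
- cup: Bystander: white cup, 68 mm diameter, 75 mm tall, between the box and the crate. Origin: centre of its underside.
- brush: Bystander: small hand brush lying on the table between the box and the crate, nearer the robot. Origin: its middle, underside.
Mind the look-alikes: they are no part of the job. What is shaped like the jar_a but green or orange is not meant.

How it is judged (in metres and radians):
On the way, in this order (a step that is already met when the one before it is completed fails the run):
1. both jars stand upright and released in free cells of the crate, the lid still shut (x of jar_a in the frame of crate between -0.03 and 0.03 m and y of jar_a in the frame of crate between -0.1 and 0.1 m and z of jar_a in the frame of crate between 0 and 0.012 m and angle between each of jar_a, jar_b's own z axis and vertical below 0.12 rad and linear speed of each of jar_a, jar_b below 0.05 m/s and contact force between the fingers and jar_a below 0.2 N and x of jar_b in the frame of crate between -0.03 and 0.03 m and y of jar_b in the frame of crate between -0.1 and 0.1 m and z of jar_b in the frame of crate between 0 and 0.012 m and contact force between the fingers and jar_b below 0.2 N and z of lid in the frame of dry_box below 0.105 m), for 0.2 s.
2. the lid is pulled free of its seal by the bar (x of jar_a in the frame of crate between -0.03 and 0.03 m and y of jar_a in the frame of crate between -0.1 and 0.1 m and z of jar_a in the frame of crate between 0 and 0.012 m and angle between each of jar_a, jar_b's own z axis and vertical below 0.12 rad and linear speed of each of jar_a, jar_b below 0.05 m/s and contact force between the fingers and jar_a below 0.2 N and x of jar_b in the frame of crate between -0.03 and 0.03 m and y of jar_b in the frame of crate between -0.1 and 0.1 m and z of jar_b in the frame of crate between 0 and 0.012 m and contact force between the fingers and jar_b below 0.2 N and z of lid in the frame of dry_box above 0.118 m and contact force between the fingers and lid above 1 N and distance between the grasp point and lid_bar below 0.06 m), for 0.2 s.
At the end, for the whole second after the job is handed in: The fingers hold the lid by its bar (within 60 mm of its middle), still, level within 11 degrees, raised 23 to 60 mm, within 30 mm of centred over the box, touching neither tub nor lips; both jars stand upright within 7 degrees, released, on the floor of the crate, one per cell (x of jar_a in the frame of crate between -0.03 and 0.03 m and y of jar_a in the frame of crate between -0.1 and 0.1 m and z of jar_a in the frame of crate between 0 and 0.012 m and angle between each of jar_a, jar_b's own z axis and vertical below 0.12 rad and linear speed of each of jar_a, jar_b below 0.05 m/s and contact force between the fingers and jar_a below 0.2 N and x of jar_b in the frame of crate between -0.03 and 0.03 m and y of jar_b in the frame of crate between -0.1 and 0.1 m and z of jar_b in the frame of crate between 0 and 0.012 m and contact force between the fingers and jar_b below 0.2 N and z of lid in the frame of dry_box between 0.123 and 0.16 m and x of lid in the frame of dry_box between -0.03 and 0.03 m and y of lid in the frame of dry_box between -0.03 and 0.03 m and angle between lid's own z axis and vertical below 0.2 rad and linear speed of lid below 0.03 m/s and contact force between lid and dry_box below 0.2 N and contact force between the fingers and lid above 1 N and distance between the grasp point and lid_bar below 0.06 m); the arm keeps its last pose, push and grip.
It fails at once if the lid flies open (raised more than 100 mm) (z of lid in the frame of dry_box above 0.2 m).
It fails at once if a jar is tipped over (angle between any of jar_a, jar_b, stock_jar's own z axis and vertical above 0.7 rad).
It fails at once if a jar is dropped (moving faster than 0.8 m/s out of the fingers) ((linear speed of jar_a above 0.8 m/s and contact force between the fingers and jar_a below 0.05 N) or (linear speed of jar_b above 0.8 m/s and contact force between the fingers and jar_b below 0.05 N)).
It fails at once if the third jar, the cup or the brush is displaced by more than 30 mm (distance of any of stock_jar, cup, brush from where it was at the start of the episode above 0.03 m).
It also fails if it takes over 72 s, if anything falls off the work surface, if the arm or the gripper's body presses on something with over 40 N, if the wrist force passes 120 N, or if a joint passes its speed limit or range.

## Working session

There is one attempt and no reset: what is moved stays moved. The work goes in short steps, Python scripts to look and compute and a tool call to move; the robot and the scene stay as the last step left them, time stands still between calls to the robot, and variables do not carry over. Pictures are saved under pics/ and viewed, and the job is handed in when it is done.

Besides the shell and the picture viewer there is one more tool, called after "Emit:" as a command line: name --argument value ..., lists and objects as JSON in quotes. move_arm: Moves the arm, as the interface text tells. Its arguments: {"type":"object","properties":{"targets":{"type":"array"},"hand":{"type":"number"},"squeeze":{"type":"number"}},"required":["targets"]}

```bash
ls; mkdir -p pics; python3 - <<'E'
from rig import env,get_image
import cv2,numpy as np
s=env.observe(); print(s)
for n in("top","side"):
    d=get_image(n); cv2.imwrite(f"pics/{n}0.png",d["pixels"][:,:,::-1]); np.savez(f"pics/{n}0.npz",**d)
    print(n,d["intrinsics"],d["R"],d["t"])
E
```

```text
pics
{'time_s': 0.0, 'q': array([-8.42417320e+01,  2.18404516e+01,  7.43869636e+01, -2.28147627e-04,
        8.38564188e+01, -1.23354660e+01]), 'qvel': array([ 0.09188918,  0.04926849,  0.02561241,  0.04519412,  0.03959016,
       -0.05966494]), 'joint_efforts': array([ 2.21659081e-05, -4.48464060e+01, -2.31280303e+01, -1.25167121e-04,
        4.76145098e-03, -1.39712805e-05]), 'position': array([ 0.17077882, -0.52244963,  0.19920384]), 'tool_rot': array([[-9.50549592e-01, -1.50742196e-04,  3.10572777e-01],
       [-3.10572660e-01,  1.45539835e-03, -9.50548528e-01],
       [-3.08719335e-04, -9.99998930e-01, -1.43024472e-03]]), 'ft_force': array([-0.03896258, -0.12361677,  0.33568236]), 'wrist_torque': array([-0.03764151,  0.03636966,  0.03475633]), 'grip_width': 0.08526583959187797}
top [[472.66617549   0.         324.94441944]
 [  0.         472.66617549 198.20349274]
 [  0.           0.           1.        ]] [[-1.77648738e-02 -9.99842010e-01 -6.03223622e-04]
 [-9.89209104e-01  1.76636996e-02 -1.45441883e-01]
 [ 1.45429560e-01 -1.98704240e-03 -9.89366613e-01]] [0.07845437 0.63458685 1.44900974]
side [[423.42848461   0.         318.95985587]
 [  0.         423.42848461 194.65523331]
 [  0.           0.           1.        ]] [[-0.98226317 -0.18698337  0.01401022]
 [-0.10144895  0.46711975 -0.87835485]
 [ 0.1576933  -0.86419695 -0.47780379]] [0.63089487 0.13242859 1.17753674]
```

View pics/top0.png

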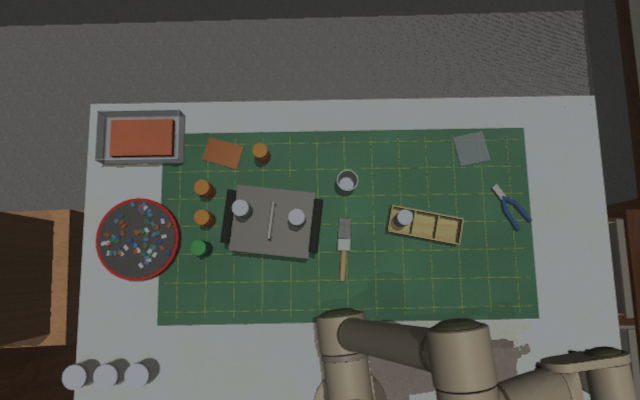

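View pics/side0.png

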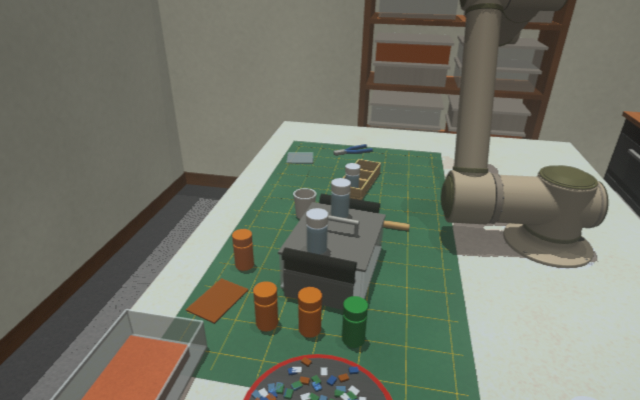

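The top view shows the box at (272,222) with jars at (241,208) and (297,217). The crate is at (425,224), with its stock jar in the left, +y cell. I'll measure these next.

```bash
cat > h.py <<'E'
import numpy as np,cv2
def cloud(d):
    K=d["intrinsics"];z=d["z_map"];v,u=np.mgrid[0:400,0:640]
    c=np.stack([(u-K[0,2])/K[0,0]*z,(v-K[1,2])/K[1,1]*z,z],-1)
    P=(c-d["t"])@d["R"]; P[z==0]=np.nan; return P
def ray(d,u,v,h):
    K=d["intrinsics"];r=d["R"].T@np.array([(u-K[0,2])/K[0,0],(v-K[1,2])/K[1,1],1]);o=-d["R"].T@d["t"]
    return o+r*(h-o[2])/r[2]
def rect(pts):
    (c,s,a)=cv2.minAreaRect((pts[:,:2]*1000).astype(np.float32)); return c,s,a
E
python3 - <<'E'
from h import *
d=dict(np.load("pics/top0.npz"));P=cloud(d);Z=P[...,2]
def reg(u0,u1,v0,v1,z0,z1):
    m=np.zeros(Z.shape,bool);m[v0:v1,u0:u1]=1;return m&(Z>z0)&(Z<z1)
for n,(u,v),h in[("left",(241,208),.201),("right",(297,217),.201),("stock",(404,218),.1),("cup",(347,180),.075)]:
    m=reg(u-18,u+18,v-18,v+18,h-.008,h+.01);p=P[m]
    print(n,m.sum(),p.mean(0).round(4),cv2.minEnclosingCircle((p[:,:2]*1000).astype(np.float32)),np.median(p[:,2]))
    ys,xs=np.nonzero(m);c,r=cv2.minEnclosingCircle(np.stack([xs,ys],1).astype(np.float32));print('  ray',ray(d,*c,h).round(4),c,r)
for n,b in[("lid",(215,330,180,265,.098,.116)),("lips",(215,330,180,265,.119,.135)),("bar",(255,285,195,250,.138,.16)),("crate",(380,470,195,250,.033,.05)),("box",(215,330,180,265,.09,.135)),("brush",(330,360,210,290,.008,.08))]:
    m=reg(*b);m=cv2.morphologyEx(m.astype(np.uint8),cv2.MORPH_CLOSE,np.ones((3,3)))
    n_,L,st,_=cv2.connectedComponentsWithStats(m)
    for k in range(1,n_):
        if st[k,4]>15:
            p=P[(L==k)&np.isfinite(Z)]; print(n,st[k],rect(p),p[:,2].max().round(3),np.median(p[:,2]).round(4))
E
```

```text
left 224 [0.5902 0.3093 0.2021] ((591.026123046875, 309.3485107421875), 24.327795028686523) 0.20226536394343314
  ray [0.59   0.3093 0.201 ] (239.5, 207.8333282470703) 8.579792976379395
right 227 [0.5613 0.1505 0.2022] ((561.8135375976562, 150.41990661621094), 23.869518280029297) 0.20232826880842164
  ray [0.5616 0.1505 0.201 ] (295.79229736328125, 216.8307647705078) 8.462389945983887
stock 193 [ 0.5658 -0.1713  0.1011] ((566.0796508789062, -172.22427368164062), 24.090564727783203) 0.10140897274758144
  ray [ 0.5655 -0.1714  0.1   ] (404.0211181640625, 217.2042236328125) 7.981579780578613
cup 95 [ 0.6908 -0.0021  0.0758] ((687.8831176757812, -1.469415307044983), 33.41952896118164) 0.07568663109207117
  ray [ 0.6879 -0.0014  0.075 ] (346.6000061035156, 180.0) 10.647160530090332
lid [ 228  185   87   74 4535] ((560.044921875, 228.093994140625), (243.13592529296875, 200.78076171875), 82.64295959472656) 0.146 0.1076
lips [220 190  16  54 466] ((576.2312622070312, 359.86175537109375), (27.42238998413086, 159.68789672851562), 83.0588607788086) 0.137 0.1271
lips [308 199  15  54 480] ((543.6138916015625, 98.53556823730469), (27.31728172302246, 159.80096435546875), 83.09302520751953) 0.138 0.127
bar [266 202   9  37 152] ((559.6347045898438, 229.43505859375), (12.148224830627441, 107.25922393798828), 82.75199127197266) 0.158 0.1485
crate [387 205  77  40 488] ((546.934326171875, -246.5631866455078), (232.1427459716797, 86.68073272705078), 78.10552978515625) 0.051 0.0411
box [ 220  185  103   74 5545] ((560.5379028320312, 229.60589599609375), (291.7257995605469, 200.8610382080078), 82.82745361328125) 0.146 0.1084
brush [335 215  18  68 659] ((479.02862548828125, 10.563089370727539), (54.52544403076172, 212.8440399169922), 88.7923355102539) 0.031 0.0191
```

```bash
python3 - <<'E'
import cv2
a=cv2.imread("pics/top0.png")
cv2.imwrite("pics/c1.png",cv2.resize(a[170:280,200:360],None,fx=5,fy=5,interpolation=cv2.INTER_CUBIC))
cv2.imwrite("pics/c2.png",cv2.resize(a[190:260,370:480],None,fx=7,fy=7,interpolation=cv2.INTER_CUBIC))
E
```

```text
(no output)
```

View pics/c1.png

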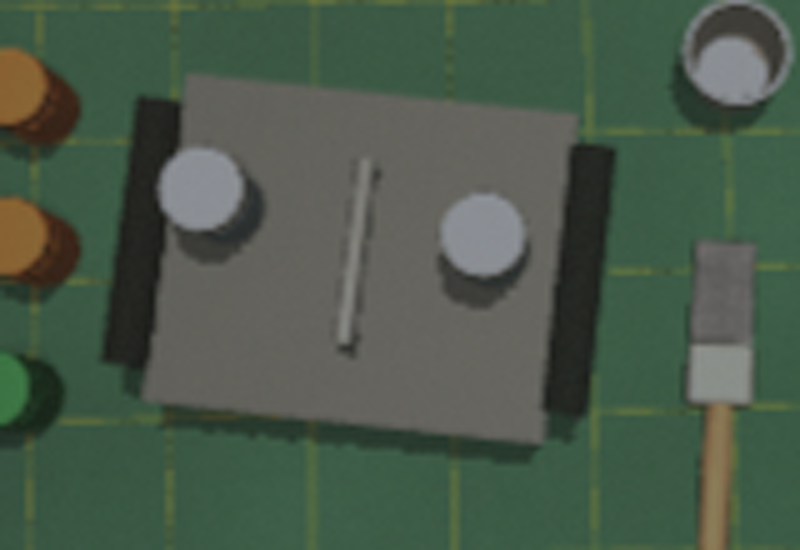

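View pics/c2.png

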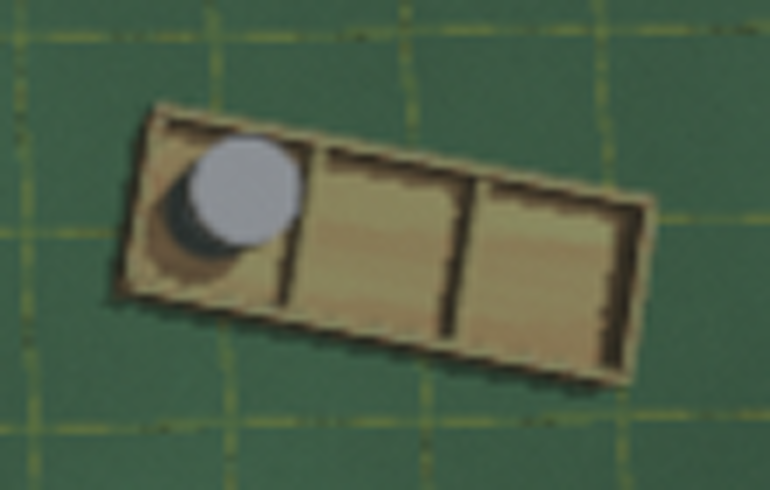

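```bash
cat >> h.py <<'E'
from scipy.spatial.transform import Rotation as Ro
def Rt(yaw):
    c,s=np.cos(np.radians(yaw)),np.sin(np.radians(yaw)); return np.array([[s,0,c],[-c,0,s],[0,-1,0.]])
def plan(p0,R0,p1,yaw,n,dig=0):
    p0=np.array(p0);p1=np.array(p1);R1=Rt(yaw)
    w=(Ro.from_matrix(R0).inv()*Ro.from_matrix(R1)).as_rotvec()
    t=np.linspace(0,1,n+1); s=0.6*t+0.4*(3*t**2-2*t**3)   # mild ramp
    p,R=p0,R0
    for i in range(1,n+1):
        pt=p0+(p1-p0)*s[i];Rn=R0@Ro.from_rotvec(w*s[i]).as_matrix()
        d=R.T@(pt-p)*1000;rv=Ro.from_matrix(R.T@Rn).as_rotvec()
        d=d.round(dig);rv=rv.round(3)
        print(*[float(x) for x in d],*[float(x) for x in rv],sep=", ",end=",\n")
        p=p+R@d/1000;R=R@Ro.from_rotvec(rv).as_matrix()
    print("end",p.round(4))
def cur():
    from rig import env
    s=env.observe();return s
E
python3 - <<'E'
from h import *
s=cur();plan([.171,-.523,.2],Rt(-71.9),[.562,.1505,.29],-7.1,20)
E
```

```text
-19.0, -3.0, -17.0, 0.0, -0.037, 0.0,
-23.0, -3.0, -19.0, 0.0, -0.044, 0.0,
-27.0, -4.0, -20.0, 0.0, -0.048, 0.0,
-30.0, -5.0, -21.0, 0.0, -0.054, 0.0,
-34.0, -4.0, -21.0, 0.0, -0.057, 0.0,
-37.0, -5.0, -19.0, 0.0, -0.061, 0.0,
-40.0, -5.0, -19.0, 0.0, -0.064, 0.0,
-42.0, -5.0, -16.0, 0.0, -0.066, 0.0,
-44.0, -6.0, -13.0, 0.0, -0.067, 0.0,
-46.0, -5.0, -11.0, 0.0, -0.067, 0.0,
-46.0, -5.0, -7.0, 0.0, -0.068, 0.0,
-46.0, -6.0, -5.0, 0.0, -0.067, 0.0,
-45.0, -5.0, -1.0, 0.0, -0.066, 0.0,
-44.0, -5.0, 1.0, 0.0, -0.064, 0.0,
-42.0, -5.0, 5.0, 0.0, -0.061, 0.0,
-39.0, -4.0, 6.0, 0.0, -0.057, 0.0,
-36.0, -5.0, 8.0, 0.0, -0.054, 0.0,
-32.0, -4.0, 9.0, 0.0, -0.048, 0.0,
-28.0, -3.0, 9.0, 0.0, -0.044, 0.0,
-24.0, -3.0, 10.0, 0.0, -0.037, 0.0,
end [0.5623 0.1501 0.29  ]
```

Emit:
move_arm --targets '[-19,-3,-17,0,-0.037,0,-23,-3,-19,0,-0.044,0,-27,-4,-20,0,-0.048,0,-30,-5,-21,0,-0.054,0,-34,-4,-21,0,-0.057,0]' --hand 1

```text
time_s: 0.72
position: [0.254, -0.3784, 0.2187]
tool_rot: [[-0.849, -0.0, 0.529], [-0.529, 0.001, -0.849], [-0.0, -1.0, -0.001]]
ft_force: [0.1, 0.6, 0.3]
grip_width: 0.0854
```

Emit:
move_arm --targets '[-37,-5,-19,0,-0.061,0,-40,-5,-19,0,-0.064,0,-42,-5,-16,0,-0.066,0,-44,-6,-13,0,-0.067,0,-46,-5,-11,0,-0.067,0]'

```text
time_s: 1.35
position: [0.3668, -0.1845, 0.2449]
tool_rot: [[-0.635, -0.0, 0.772], [-0.772, 0.0, -0.635], [-0.0, -1.0, -0.0]]
ft_force: [0.4, -0.2, -0.1]
grip_width: 0.0853
```

Emit:
move_arm --targets '[-46,-5,-7,0,-0.068,0,-46,-6,-5,0,-0.067,0,-45,-5,-1,0,-0.066,0,-44,-5,1,0,-0.064,0,-42,-5,5,0,-0.061,0]'

```text
time_s: 1.98
position: [0.4796, 0.0092, 0.2708]
tool_rot: [[-0.354, -0.0, 0.935], [-0.935, 0.0, -0.354], [0.0, -1.0, -0.0]]
ft_force: [-0.2, -0.0, -0.9]
grip_width: 0.0855
```

Emit:
move_arm --targets '[-39,-4,6,0,-0.057,0,-36,-5,8,0,-0.054,0,-32,-4,9,0,-0.048,0,-28,-3,9,0,-0.044,0,-24,-3,10,0,-0.037,0]'

```text
time_s: 2.6
position: [0.5624, 0.1513, 0.2894]
tool_rot: [[-0.122, -0.001, 0.993], [-0.993, -0.0, -0.122], [0.0, -1.0, -0.001]]
ft_force: [-0.3, 0.2, -0.7]
grip_width: 0.0853
```

Emit:
move_arm --targets '[0,0,0,0,0,0,0,0,0,0,0,0,0,0,0,0,0,0,0,0,0,0,0,0,0,0,0,0,0,0]'

```text
time_s: 3.22
position: [0.5621, 0.15, 0.29]
tool_rot: [[-0.124, 0.0, 0.992], [-0.992, -0.0, -0.124], [0.0, -1.0, 0.0]]
ft_force: [0.6, 0.5, 0.3]
grip_width: 0.0855
```

Emit:
move_arm --targets '[0,25,0,0,0,0,0,32,0,0,0,0,0,32,0,0,0,0,0,26,0,0,0,0,0,20,0,0,0,0]'

```text
time_s: 3.85
position: [0.5619, 0.1501, 0.1537]
tool_rot: [[-0.124, -0.001, 0.992], [-0.992, -0.0, -0.124], [0.0, -1.0, -0.001]]
ft_force: [-0.6, -0.2, -0.4]
grip_width: 0.0851
```

Emit:
move_arm --targets '[0,0,0,0,0,0,0,0,0,0,0,0,0,0,0,0,0,0,0,0,0,0,0,0,0,0,0,0,0,0]' --hand -1 --squeeze 40

```text
time_s: 4.47
position: [0.5628, 0.1503, 0.1563]
tool_rot: [[-0.124, 0.003, 0.992], [-0.992, 0.0, -0.124], [-0.0, -1.0, 0.003]]
ft_force: [-0.0, -0.2, 7.4]
grip_width: 0.046
```

Emit:
move_arm --targets '[0,0,0,0,0,0,0,0,0,0,0,0,0,0,0,0,0,0,0,0,0,0,0,0,0,0,0,0,0,0]'

```text
time_s: 5.1
position: [0.5628, 0.1503, 0.1563]
tool_rot: [[-0.124, 0.003, 0.992], [-0.992, 0.0, -0.124], [-0.0, -1.0, 0.003]]
ft_force: [0.4, 0.5, 7.3]
grip_width: 0.0462
```

```bash
python3 - <<'E'
from rig import get_image
import cv2
d=get_image("side");cv2.imwrite("pics/s1.png",cv2.resize(d["pixels"][120:320,220:460,::-1],None,fx=3,fy=3))
E
```

```text
(no output)
```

View pics/s1.png

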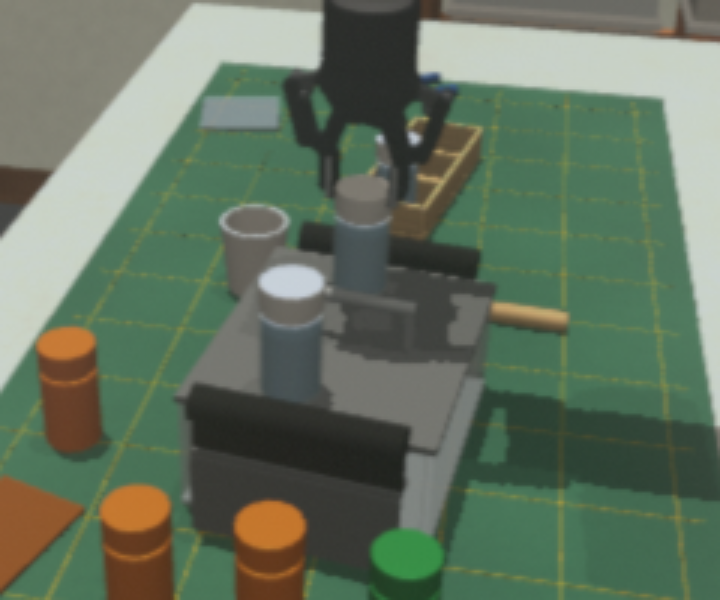

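```bash
python3 - <<'E'
from rig import get_image
from h import *
d=get_image("side");P=cloud(d)
cv2.imwrite("pics/s2.png",cv2.resize(d["pixels"][110:230,280:400,::-1],None,fx=5,fy=5,interpolation=cv2.INTER_CUBIC))
for v in range(150,192,3):
  print(v,[tuple((P[v,u]*1000).round().astype(int)) for u in (328,332,341,350,354,358)])
E
```

```text
150 [(np.int64(595), np.int64(157), np.int64(286)), (np.int64(583), np.int64(169), np.int64(292)), (np.int64(563), np.int64(166), np.int64(292)), (np.int64(542), np.int64(164), np.int64(293)), (np.int64(533), np.int64(164), np.int64(294)), (np.int64(524), np.int64(163), np.int64(295))]
153 [(np.int64(700), np.int64(-499), np.int64(-3)), (np.int64(583), np.int64(169), np.int64(284)), (np.int64(563), np.int64(159), np.int64(281)), (np.int64(542), np.int64(163), np.int64(285)), (np.int64(532), np.int64(166), np.int64(287)), (np.int64(580), np.int64(-517), np.int64(1))]
156 [(np.int64(693), np.int64(-459), np.int64(1)), (np.int64(584), np.int64(162), np.int64(273)), (np.int64(563), np.int64(161), np.int64(275)), (np.int64(542), np.int64(161), np.int64(277)), (np.int64(532), np.int64(161), np.int64(278)), (np.int64(576), np.int64(-486), np.int64(1))]
159 [(np.int64(689), np.int64(-434), np.int64(0)), (np.int64(584), np.int64(164), np.int64(266)), (np.int64(563), np.int64(159), np.int64(266)), (np.int64(541), np.int64(166), np.int64(271)), (np.int64(534), np.int64(141), np.int64(261)), (np
[... 2207 characters left out ...]
8), np.int64(164), np.int64(208)), (np.int64(528), np.int64(162), np.int64(208)), (np.int64(545), np.int64(-174), np.int64(39))]
186 [(np.int64(649), np.int64(-201), np.int64(3)), (np.int64(582), np.int64(161), np.int64(193)), (np.int64(559), np.int64(167), np.int64(199)), (np.int64(537), np.int64(164), np.int64(200)), (np.int64(556), np.int64(-158), np.int64(35)), (np.int64(544), np.int64(-175), np.int64(28))]
189 [(np.int64(646), np.int64(-184), np.int64(0)), (np.int64(581), np.int64(163), np.int64(186)), (np.int64(559), np.int64(168), np.int64(191)), (np.int64(537), np.int64(162), np.int64(190)), (np.int64(554), np.int64(-136), np.int64(35)), (np.int64(541), np.int64(-134), np.int64(38))]
```

View pics/s2.png

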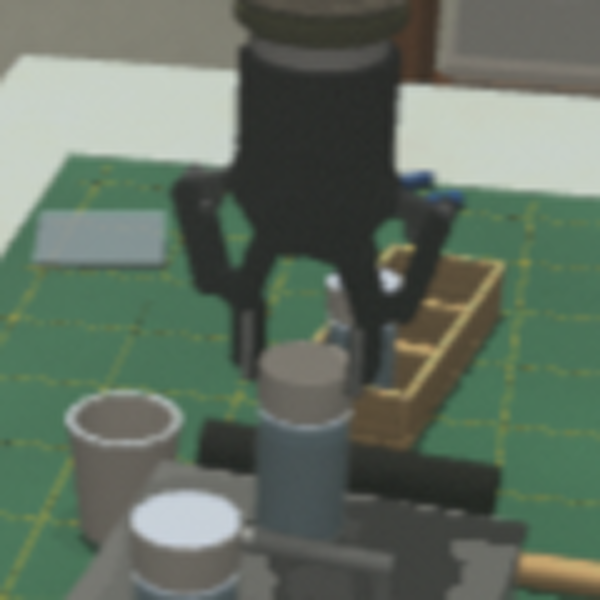

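Emit:
move_arm --targets '[0,0,0,0,0,0,0,0,0,0,0,0,0,0,0,0,0,0,0,0,0,0,0,0,0,0,0,0,0,0]' --hand 1

```text
time_s: 5.82
position: [0.5621, 0.1503, 0.1548]
tool_rot: [[-0.124, -0.0, 0.992], [-0.992, 0.0, -0.124], [0.0, -1.0, -0.0]]
ft_force: [0.1, 0.9, -0.0]
grip_width: 0.0856
```

```bash
python3 - <<'E'
from rig import get_image
from h import *
s=cur();print(s["position"],s["ft_force"],s["q"])
d=get_image("side");P=cloud(d)
cv2.imwrite("pics/s3.png",cv2.resize(d["pixels"][110:230,280:400,::-1],None,fx=5,fy=5,interpolation=cv2.INTER_CUBIC))
for z in(.148,.156,.167,.221): 
  c=d["R"]@np.array([.562,.150,z])+d["t"];k=d["intrinsics"]@c;print(z,(k[:2]/k[2]).round(1))
t=get_image("top");cv2.imwrite("pics/t3.png",cv2.resize(t["pixels"][150:300,200:360,::-1],None,fx=5,fy=5,interpolation=cv2.INTER_CUBIC))
E
```

```text
[0.56213388 0.15028452 0.15477597] [ 0.08450037  0.8694084  -0.02400776] [3.31734660e+00 2.69779225e+01 7.34823978e+01 8.27263867e-04
 7.95467043e+01 1.04195249e+01]
0.148 [340.  200.8]
0.156 [340.1 198. ]
0.167 [340.3 194.2]
0.221 [341.1 174.7]
```

View pics/s3.png

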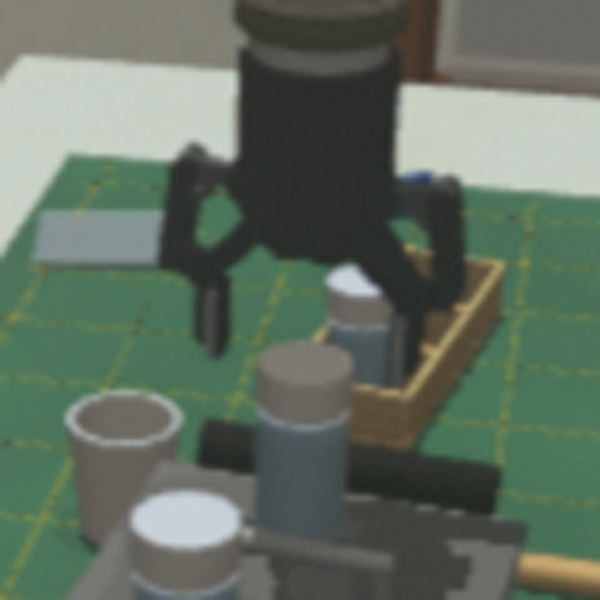

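View pics/t3.png

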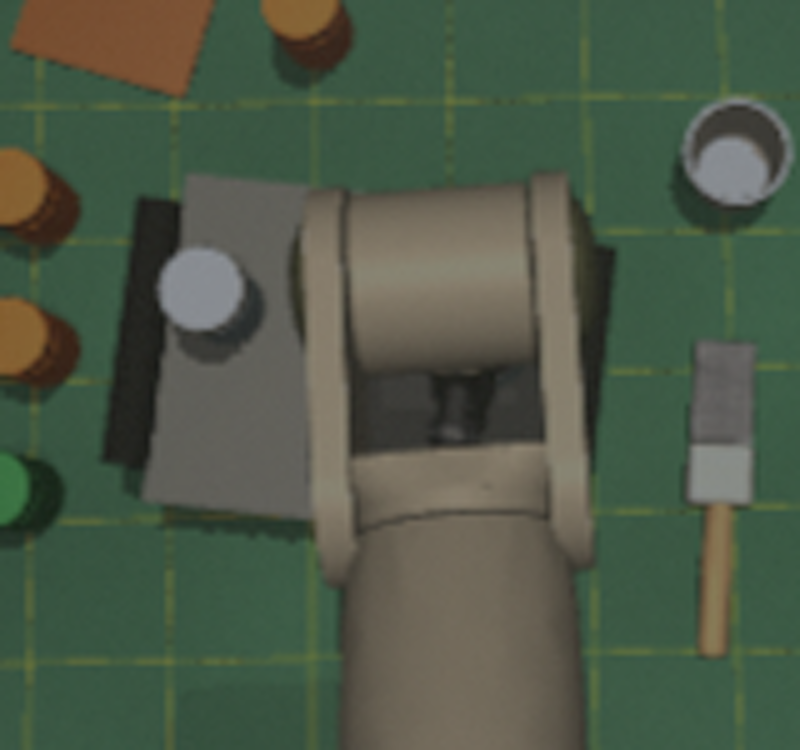

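The side view puts the open fingertips near (322,181), about 4 cm higher than the reported pose implies. A 15 mm descent is safe whichever is right, so I'll do that and check again.

Emit:
move_arm --targets '[0,3,0,0,0,0,0,3,0,0,0,0,0,3,0,0,0,0,0,3,0,0,0,0,0,3,0,0,0,0]'

```text
time_s: 6.55
position: [0.5622, 0.1503, 0.1396]
tool_rot: [[-0.124, -0.0, 0.992], [-0.992, 0.0, -0.124], [-0.0, -1.0, -0.0]]
ft_force: [-0.1, -0.0, -0.7]
grip_width: 0.0852
```

Emit:
move_arm --targets '[0,0,0,0,0,0,0,0,0,0,0,0,0,0,0,0,0,0,0,0,0,0,0,0,0,0,0,0,0,0]' --hand -1 --squeeze 40

```text
time_s: 7.18
position: [0.5624, 0.1503, 0.1402]
tool_rot: [[-0.124, 0.001, 0.992], [-0.992, 0.0, -0.124], [-0.0, -1.0, 0.001]]
ft_force: [-0.4, -0.4, 3.8]
grip_width: 0.0466
```

```bash
python3 - <<'E'
from rig import get_image
from h import *
d=get_image("side");P=cloud(d)
cv2.imwrite("pics/s4.png",cv2.resize(d["pixels"][110:230,280:400,::-1],None,fx=5,fy=5,interpolation=cv2.INTER_CUBIC))
E
```

```text
(no output)
```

View pics/s4.png

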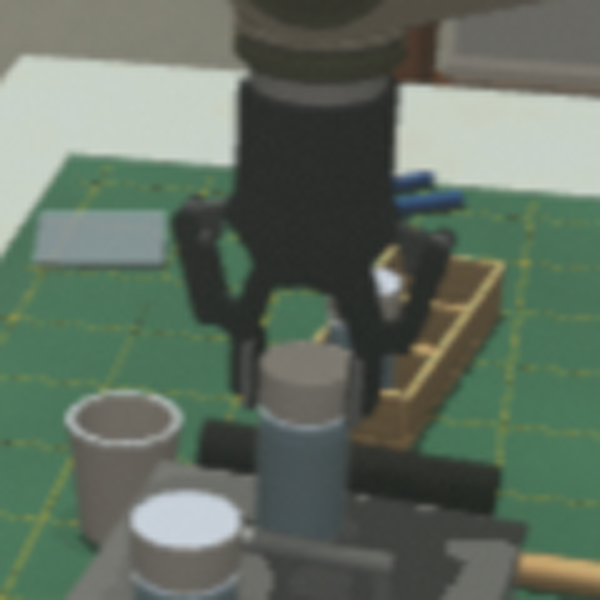

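Emit:
move_arm --targets '[0,-6,0,0,0,0,0,-12,0,0,0,0,0,-20,0,0,0,0,0,-20,0,0,0,0,0,-15,0,0,0,0]'

```text
time_s: 7.85
position: [0.5622, 0.1503, 0.2141]
tool_rot: [[-0.124, 0.001, 0.992], [-0.992, 0.0, -0.124], [-0.0, -1.0, 0.001]]
ft_force: [-0.3, -0.4, -2.5]
grip_width: 0.0469
```

```bash
python3 - <<'E'
from rig import get_image
from h import *
d=get_image("side");P=cloud(d)
cv2.imwrite("pics/s5.png",cv2.resize(d["pixels"][80:240,260:420,::-1],None,fx=4,fy=4,interpolation=cv2.INTER_CUBIC))
s=cur();print(s["position"])
plan([.562,.150,.212],Rt(-7.1),[.5314,-.3200,.2145],-11.9,15)
E
```

```text
[0.56286648 0.15034009 0.21593052]
21.0, -0.0, 1.0, 0.0, 0.004, 0.0,
26.0, -0.0, 2.0, 0.0, 0.004, 0.0,
29.0, -0.0, 2.0, 0.0, 0.006, 0.0,
32.0, -1.0, 2.0, 0.0, 0.005, 0.0,
35.0, 0.0, 3.0, 0.0, 0.006, 0.0,
36.0, 0.0, 3.0, 0.0, 0.007, 0.0,
37.0, -0.0, 3.0, 0.0, 0.007, 0.0,
38.0, -0.0, 4.0, 0.0, 0.006, 0.0,
37.0, -1.0, 4.0, 0.0, 0.007, 0.0,
36.0, 0.0, 4.0, 0.0, 0.006, 0.0,
34.0, 0.0, 4.0, 0.0, 0.006, 0.0,
32.0, -0.0, 4.0, 0.0, 0.006, 0.0,
29.0, -0.0, 4.0, 0.0, 0.005, 0.0,
26.0, -0.0, 3.0, 0.0, 0.005, 0.0,
21.0, -1.0, 3.0, 0.0, 0.004, 0.0,
end [ 0.5313 -0.3204  0.215 ]
```

View pics/s5.png

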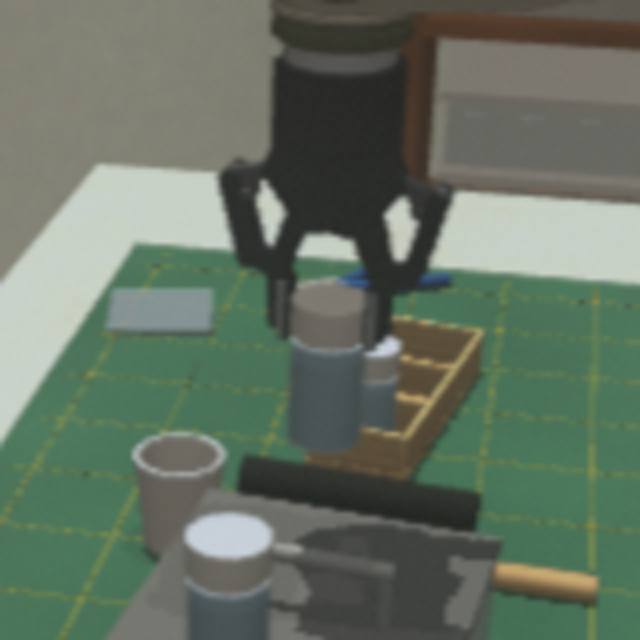

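Emit:
move_arm --targets '[21,0,1,0,0.004,0,26,0,2,0,0.004,0,29,0,2,0,0.006,0,32,0,2,0,0.005,0,35,0,3,0,0.006,0]'

```text
time_s: 8.52
position: [0.5521, 0.0053, 0.212]
tool_rot: [[-0.149, -0.002, 0.989], [-0.989, 0.0, -0.149], [0.0, -1.0, -0.002]]
ft_force: [-0.1, 0.1, -2.4]
grip_width: 0.0469
```

Emit:
move_arm --targets '[36,0,3,0,0.007,0,37,0,3,0,0.007,0,38,0,4,0,0.006,0,37,0,4,0,0.007,0,36,0,4,0,0.006,0]'

```text
time_s: 9.15
position: [0.5398, -0.1793, 0.2119]
tool_rot: [[-0.182, -0.002, 0.983], [-0.983, 0.001, -0.182], [-0.0, -1.0, -0.002]]
ft_force: [0.4, -0.0, -2.0]
grip_width: 0.0471
```

Emit:
move_arm --targets '[34,0,4,0,0.006,0,32,0,4,0,0.006,0,29,0,4,0,0.005,0,26,0,3,0,0.005,0,21,0,3,0,0.004,0]'

```text
time_s: 9.78
position: [0.5308, -0.3216, 0.2123]
tool_rot: [[-0.207, -0.001, 0.978], [-0.978, 0.001, -0.207], [-0.0, -1.0, -0.001]]
ft_force: [-0.2, 0.3, -2.7]
grip_width: 0.0471
```

Emit:
move_arm --targets '[0,0,0,0,0,0,0,10,0,0,0,0,0,20,0,0,0,0,0,20,0,0,0,0,0,10,0,0,0,0]'

```text
time_s: 10.4
position: [0.5313, -0.3188, 0.1514]
tool_rot: [[-0.205, -0.002, 0.979], [-0.979, 0.002, -0.205], [-0.001, -1.0, -0.002]]
ft_force: [-0.4, 0.4, -2.7]
grip_width: 0.047
```

```bash
python3 - <<'E'
from rig import get_image
from h import *
d=get_image("side")
cv2.imwrite("pics/s6.png",cv2.resize(d["pixels"][80:220,310:430,::-1],None,fx=4,fy=4,interpolation=cv2.INTER_CUBIC))
t=get_image("top");cv2.imwrite("pics/t6.png",cv2.resize(t["pixels"][150:300,370:500,::-1],None,fx=5,fy=4,interpolation=cv2.INTER_CUBIC))
s=cur();print(s["position"],s["ft_force"])
E
```

```text
[ 0.53126049 -0.31920539  0.1517336 ] [ 0.42216096  0.99341963 -2.11012004]
```

View pics/s6.png

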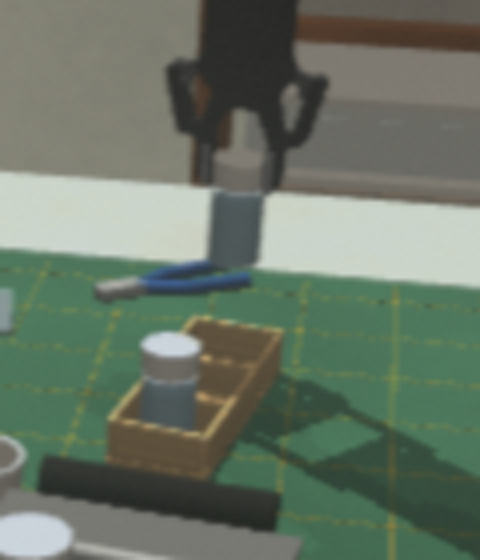

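View pics/t6.png

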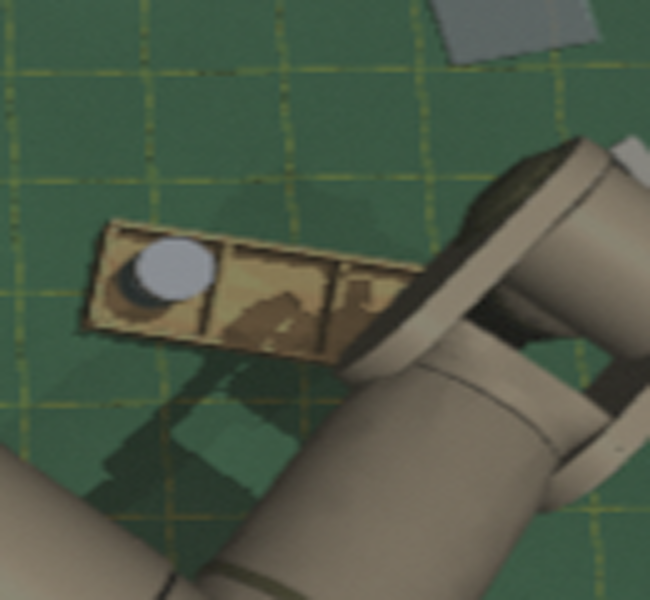

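```bash
python3 - <<'E'
from rig import get_image
from h import *
d=get_image("side");P=cloud(d)
for v in range(118,150,3): print(v,[[int(x) for x in (P[v,u]*1000).round()] for u in (363,366,369,372,375)])
E
```

```text
118 [[554, -321, 213], [544, -327, 212], [534, -324, 213], [524, -331, 212], [514, -333, 212]]
121 [[553, -315, 205], [542, -303, 209], [531, -297, 212], [521, -297, 213], [512, -304, 211]]
124 [[552, -309, 196], [541, -297, 201], [531, -299, 201], [521, -301, 201], [511, -303, 201]]
127 [[551, -310, 185], [541, -306, 187], [530, -297, 191], [520, -301, 191], [510, -309, 188]]
130 [[550, -306, 176], [539, -298, 179], [529, -297, 180], [519, -299, 180], [510, -312, 177]]
133 [[549, -304, 166], [539, -298, 169], [529, -299, 169], [519, -303, 169], [509, -313, 166]]
136 [[549, -305, 154], [538, -302, 157], [528, -296, 160], [518, -303, 158], [527, -736, -2]]
139 [[548, -307, 143], [537, -298, 147], [527, -302, 147], [517, -305, 146], [524, -691, 1]]
142 [[547, -299, 135], [536, -296, 137], [526, -301, 136], [516, -302, 136], [521, -660, -1]]
145 [[547, -305, 122], [536, -300, 125], [525, -294, 128], [516, -308, 123], [519, -627, -2]]
148 [[566, -581, -2], [553, -577, 1], [539, -556, 11], [528, -585, 0], [516, -585, 1]]
```

Emit:
move_arm --targets '[0,14,0,0,0,0,0,22,0,0,0,0,0,24,0,0,0,0,0,20,0,0,0,0,0,12,0,0,0,0]'

```text
time_s: 11.18
position: [0.5312, -0.3199, 0.0596]
tool_rot: [[-0.207, -0.001, 0.978], [-0.978, 0.001, -0.207], [-0.001, -1.0, -0.001]]
ft_force: [0.1, 0.9, -2.8]
grip_width: 0.0469
```

Emit:
move_arm --targets '[0,5,0,0,0,0,0,4,0,0,0,0,0,3,0,0,0,0,0,2,0,0,0,0,0,2,0,0,0,0]'

```text
time_s: 11.8
position: [0.5316, -0.3202, 0.045]
tool_rot: [[-0.206, 0.0, 0.978], [-0.978, -0.0, -0.206], [0.0, -1.0, 0.0]]
ft_force: [0.1, 0.4, -2.2]
grip_width: 0.0466
```

Emit:
move_arm --targets '[0,1,0,0,0,0,0,1,0,0,0,0,0,1,0,0,0,0,0,1,0,0,0,0,0,1,0,0,0,0]'

```text
time_s: 12.42
position: [0.5315, -0.3201, 0.0398]
tool_rot: [[-0.207, 0.0, 0.978], [-0.978, -0.0, -0.207], [-0.0, -1.0, 0.0]]
ft_force: [0.1, 0.3, -3.1]
grip_width: 0.0472
```

```bash
python3 - <<'E'
from rig import get_image
from h import *
s=cur();print(s["position"],s["ft_force"])
d=get_image("side")
cv2.imwrite("pics/s7.png",cv2.resize(d["pixels"][100:200,320:420,::-1],None,fx=5,fy=5,interpolation=cv2.INTER_CUBIC))
E
```

```text
[ 0.53146779 -0.32012979  0.03976291] [ 0.07429047  0.33260091 -3.05811508]
```

View pics/s7.png

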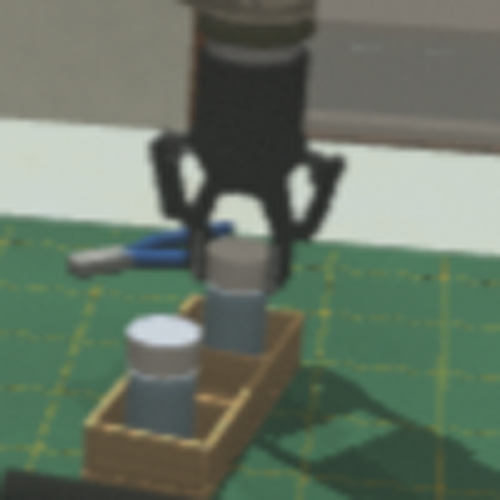

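Jar b is inside the far cell with the tips well above the crate rim. I'll go down a little more, until it touches.

Emit:
move_arm --targets '[0,0.7,0,0,0,0,0,0.7,0,0,0,0,0,0.6,0,0,0,0,0,0,0,0,0,0,0,0,0,0,0,0]'

```text
time_s: 13.1
position: [0.5316, -0.3203, 0.0391]
tool_rot: [[-0.206, 0.001, 0.978], [-0.978, -0.001, -0.206], [0.001, -1.0, 0.001]]
ft_force: [-2.7, 1.9, 8.3]
grip_width: 0.0473
```

Emit:
move_arm --targets '[0,-0.5,0,0,0,0,0,0,0,0,0,0,0,0,0,0,0,0,0,0,0,0,0,0,0,0,0,0,0,0]' --hand 1

```text
time_s: 13.72
position: [0.5315, -0.3201, 0.0383]
tool_rot: [[-0.206, -0.0, 0.978], [-0.978, 0.0, -0.206], [-0.0, -1.0, -0.0]]
ft_force: [0.7, -0.4, 0.3]
grip_width: 0.0854
```

Emit:
move_arm --targets '[0,-20,0,0,0,0,0,-40,0,0,0,0,0,-50,0,0,0,0,0,-50,0,0,0,0,0,-40,0,0,0,0]'

```text
time_s: 14.35
position: [0.5315, -0.3201, 0.2406]
tool_rot: [[-0.206, 0.001, 0.978], [-0.978, -0.001, -0.206], [0.001, -1.0, 0.001]]
ft_force: [0.1, 0.0, -0.5]
grip_width: 0.0855
```

```bash
python3 - <<'E'
from h import *
s=cur();print(s["position"])
plan([.5316,-.3202,.2395],Rt(-11.9),[.591,.3093,.25],-7.1,15)
E
```

```text
[ 0.53148945 -0.3201108   0.24060288]
-28.0, -0.0, -3.0, 0.0, -0.004, 0.0,
-34.0, -1.0, -4.0, 0.0, -0.004, 0.0,
-40.0, -1.0, -4.0, 0.0, -0.006, 0.0,
-43.0, -0.0, -4.0, 0.0, -0.005, 0.0,
-46.0, -1.0, -5.0, 0.0, -0.006, 0.0,
-49.0, -1.0, -4.0, 0.0, -0.007, 0.0,
-49.0, -1.0, -4.0, 0.0, -0.007, 0.0,
-51.0, -1.0, -4.0, 0.0, -0.006, 0.0,
-50.0, -1.0, -3.0, 0.0, -0.007, 0.0,
-49.0, -0.0, -3.0, 0.0, -0.006, 0.0,
-46.0, -1.0, -3.0, 0.0, -0.006, 0.0,
-43.0, -1.0, -2.0, 0.0, -0.006, 0.0,
-40.0, -0.0, -2.0, 0.0, -0.005, 0.0,
-34.0, -1.0, -1.0, 0.0, -0.005, 0.0,
-28.0, -1.0, -1.0, 0.0, -0.004, 0.0,
end [0.5911 0.3089 0.2505]
```

Emit:
move_arm --targets '[-28,0,-3,0,-0.004,0,-34,-1,-4,0,-0.004,0,-40,-1,-4,0,-0.006,0,-43,0,-4,0,-0.005,0,-46,-1,-5,0,-0.006,0]'

```text
time_s: 14.98
position: [0.5493, -0.1277, 0.2413]
tool_rot: [[-0.182, -0.0, 0.983], [-0.983, 0.0, -0.182], [-0.0, -1.0, -0.0]]
ft_force: [0.7, 0.0, -1.0]
grip_width: 0.0853
```

```bash
python3 - <<'E'
from rig import get_image
from h import *
t=get_image("top");P=cloud(t);cv2.imwrite("pics/t8.png",cv2.resize(t["pixels"][170:280,330:490,::-1],None,fx=4,fy=4,interpolation=cv2.INTER_CUBIC))
for (u,v) in[(404,218),(452,229)]:
  q=P[v-20:v+20,u-20:u+20].reshape(-1,3);q=q[(q[:,2]>.09)&(q[:,2]<.112)];print(len(q),cv2.minEnclosingCircle((q[:,:2]*1000).astype(np.float32)) if len(q) else 0)
E
```

```text
0 0
203 ((531.4379272460938, -319.4300842285156), 24.122940063476562)
```

View pics/t8.png

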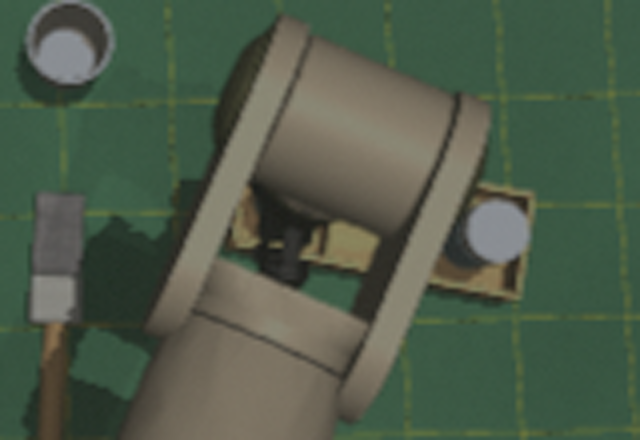

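Jar b stands upright in the far cell, with its cap at (497,230) in the crop and a measured centre of (0.531,-0.319). Jar a is next.

Emit:
move_arm --targets '[-49,-1,-4,0,-0.007,0,-49,-1,-4,0,-0.007,0,-51,-1,-4,0,-0.006,0,-50,-1,-3,0,-0.007,0,-49,0,-3,0,-0.006,0]'

```text
time_s: 15.65
position: [0.5735, 0.1201, 0.2455]
tool_rot: [[-0.149, 0.0, 0.989], [-0.989, -0.0, -0.149], [-0.0, -1.0, 0.0]]
ft_force: [-0.3, 0.0, -0.1]
grip_width: 0.0854
```

Emit:
move_arm --targets '[-46,-1,-3,0,-0.006,0,-43,-1,-2,0,-0.006,0,-40,0,-2,0,-0.005,0,-34,-1,-1,0,-0.005,0,-28,-1,-1,0,-0.004,0]'

```text
time_s: 16.27
position: [0.5912, 0.3103, 0.2491]
tool_rot: [[-0.123, -0.0, 0.992], [-0.992, -0.0, -0.123], [0.0, -1.0, -0.0]]
ft_force: [0.9, 0.4, -0.5]
grip_width: 0.0853
```

Emit:
move_arm --targets '[0,0,0,0,0,0,0,0,0,0,0,0,0,0,0,0,0,0,0,0,0,0,0,0,0,0,0,0,0,0]'

```text
time_s: 16.9
position: [0.5913, 0.3086, 0.2495]
tool_rot: [[-0.124, 0.0, 0.992], [-0.992, 0.0, -0.124], [-0.0, -1.0, 0.0]]
ft_force: [0.8, -0.5, 0.1]
grip_width: 0.0858
```

Emit:
move_arm --targets '[-1,15,0,0,0,0,0,28,0,0,0,0,0,30,0,0,0,0,0,22,0,0,0,0,0,15,0,0,0,0]'

```text
time_s: 17.52
position: [0.5907, 0.3098, 0.1373]
tool_rot: [[-0.124, -0.002, 0.992], [-0.992, -0.001, -0.124], [0.001, -1.0, -0.002]]
ft_force: [0.5, -0.0, 0.7]
grip_width: 0.0853
```

Emit:
move_arm --targets '[0,0,0,0,0,0,0,0,0,0,0,0,0,0,0,0,0,0,0,0,0,0,0,0,0,0,0,0,0,0]' --hand -1 --squeeze 40

```text
time_s: 18.15
position: [0.5919, 0.3102, 0.1405]
tool_rot: [[-0.124, 0.002, 0.992], [-0.992, 0.001, -0.124], [-0.001, -1.0, 0.002]]
ft_force: [0.4, 0.5, 6.2]
grip_width: 0.0468
```

Emit:
move_arm --targets '[0,-6,0,0,0,0,0,-18,0,0,0,0,0,-25,0,0,0,0,0,-26,0,0,0,0,0,-15,0,0,0,0]'

```text
time_s: 18.77
position: [0.5913, 0.31, 0.2305]
tool_rot: [[-0.124, 0.001, 0.992], [-0.992, 0.0, -0.124], [-0.0, -1.0, 0.001]]
ft_force: [0.3, -0.3, -1.6]
grip_width: 0.0469
```

```bash
python3 - <<'E'
from rig import get_image
from h import *
s=cur();print(s["position"],s["ft_force"])
d=get_image("side")
cv2.imwrite("pics/s9.png",cv2.resize(d["pixels"][80:260,240:420,::-1],None,fx=3,fy=3,interpolation=cv2.INTER_CUBIC))
plan([.5914,.3094,.2302],Rt(-7.1),[.5460,-.2515,.231],-11.9,15)
E
```

```text
[0.59133983 0.31002076 0.23049017] [ 0.27477575 -0.28923517 -1.64808349]
25.0, -0.0, 1.0, 0.0, 0.004, 0.0,
31.0, -0.0, 2.0, 0.0, 0.004, 0.0,
35.0, -0.0, 1.0, 0.0, 0.006, 0.0,
38.0, -0.0, 3.0, 0.0, 0.005, 0.0,
42.0, -0.0, 2.0, 0.0, 0.006, 0.0,
43.0, -0.0, 3.0, 0.0, 0.007, 0.0,
44.0, -0.0, 3.0, 0.0, 0.007, 0.0,
45.0, -0.0, 4.0, 0.0, 0.006, 0.0,
45.0, -0.0, 4.0, 0.0, 0.007, 0.0,
43.0, -1.0, 4.0, 0.0, 0.006, 0.0,
41.0, 0.0, 4.0, 0.0, 0.006, 0.0,
38.0, 0.0, 4.0, 0.0, 0.006, 0.0,
35.0, 0.0, 4.0, 0.0, 0.005, 0.0,
30.0, 0.0, 4.0, 0.0, 0.005, 0.0,
26.0, 0.0, 3.0, 0.0, 0.004, 0.0,
end [ 0.5458 -0.2518  0.2312]
```

View pics/s9.png

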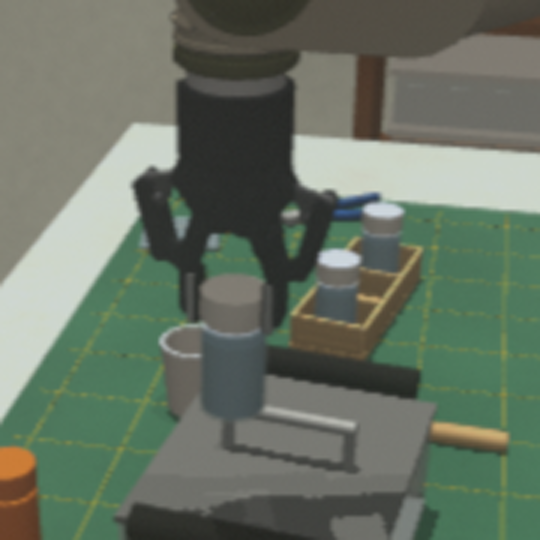

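Emit:
move_arm --targets '[25,0,1,0,0.004,0,31,0,2,0,0.004,0,35,0,1,0,0.006,0,38,0,3,0,0.005,0,42,0,2,0,0.006,0]'

```text
time_s: 19.45
position: [0.5768, 0.1382, 0.2283]
tool_rot: [[-0.148, -0.002, 0.989], [-0.989, -0.0, -0.148], [0.0, -1.0, -0.002]]
ft_force: [0.2, -0.4, -0.6]
grip_width: 0.0469
```

Emit:
move_arm --targets '[43,0,3,0,0.007,0,44,0,3,0,0.007,0,45,0,4,0,0.006,0,45,0,4,0,0.007,0,43,0,4,0,0.006,0]'

```text
time_s: 20.08
position: [0.5589, -0.0821, 0.2285]
tool_rot: [[-0.181, -0.002, 0.983], [-0.983, 0.001, -0.181], [-0.0, -1.0, -0.002]]
ft_force: [0.8, 0.1, -0.8]
grip_width: 0.0469
```

Emit:
move_arm --targets '[41,0,4,0,0.006,0,38,0,4,0,0.006,0,35,0,4,0,0.005,0,30,0,4,0,0.005,0,26,0,3,0,0.004,0]'

```text
time_s: 20.7
position: [0.5452, -0.2522, 0.2283]
tool_rot: [[-0.207, -0.002, 0.978], [-0.978, 0.001, -0.207], [-0.001, -1.0, -0.002]]
ft_force: [-0.5, 0.0, -0.8]
grip_width: 0.0468
```

Emit:
move_arm --targets '[0,0,0,0,0,0,0,15,0,0,0,0,0,25,0,0,0,0,0,25,0,0,0,0,0,15,0,0,0,0]'

```text
time_s: 21.32
position: [0.5452, -0.2498, 0.1472]
tool_rot: [[-0.205, -0.002, 0.979], [-0.979, 0.002, -0.205], [-0.001, -1.0, -0.003]]
ft_force: [-0.1, -0.5, -1.0]
grip_width: 0.0469
```

```bash
python3 - <<'E'
from rig import get_image
from h import *
s=cur();print(s["position"],s["ft_force"])
d=get_image("side");P=cloud(d)
cv2.imwrite("pics/s10.png",cv2.resize(d["pixels"][90:210,310:430,::-1],None,fx=5,fy=5,interpolation=cv2.INTER_CUBIC))
m=(P[...,2]>.12)&(P[...,2]<.16)&(P[...,1]>-.29)&(P[...,1]<-.2)
q=P[m];print(len(q),q.min(0),q.max(0))
E
```

```text
[ 0.54517727 -0.24977221  0.14723059] [-0.07364318 -0.45811667 -1.043493  ]
353 [ 0.5224019  -0.28958196  0.12011139] [ 1.92064745 -0.20097411  0.159972  ]
```

View pics/s10.png

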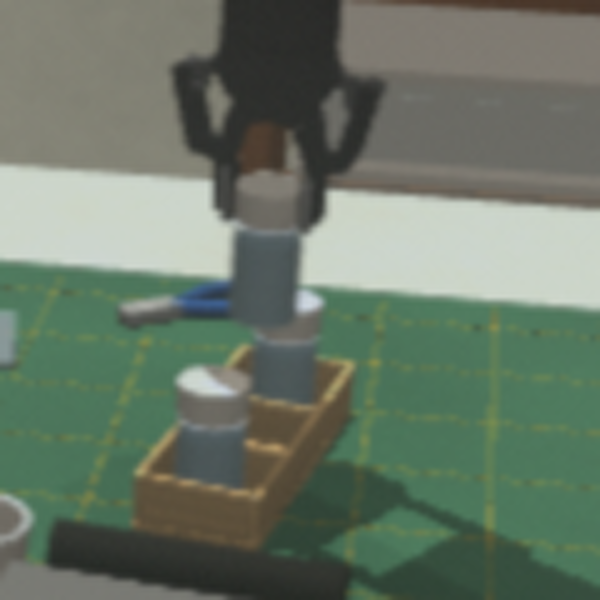

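Emit:
move_arm --targets '[0,14,0,0,0,0,0,22,0,0,0,0,0,24,0,0,0,0,0,20,0,0,0,0,0,12,0,0,0,0]'

```text
time_s: 22.0
position: [0.5456, -0.251, 0.0565]
tool_rot: [[-0.206, -0.0, 0.978], [-0.978, 0.0, -0.206], [-0.0, -1.0, -0.0]]
ft_force: [-0.5, -0.1, -1.2]
grip_width: 0.0468
```

Emit:
move_arm --targets '[0,5,0,0,0,0,0,4,0,0,0,0,0,3,0,0,0,0,0,1,0,0,0,0,0,1,0,0,0,0]'

```text
time_s: 22.62
position: [0.5458, -0.2513, 0.0435]
tool_rot: [[-0.206, 0.0, 0.978], [-0.978, -0.0, -0.206], [0.0, -1.0, 0.0]]
ft_force: [-0.4, -0.3, -0.8]
grip_width: 0.0472
```

Emit:
move_arm --targets '[0,0.5,0,0,0,0,0,0.5,0,0,0,0,0,0.5,0,0,0,0,0,0,0,0,0,0,0,0,0,0,0,0]'

```text
time_s: 23.25
position: [0.5457, -0.2512, 0.0418]
tool_rot: [[-0.207, 0.0, 0.978], [-0.978, 0.0, -0.207], [-0.0, -1.0, 0.0]]
ft_force: [-0.1, -0.0, -1.1]
grip_width: 0.047
```

Emit:
move_arm --targets '[0,0.5,0,0,0,0,0,0.5,0,0,0,0,0,0.5,0,0,0,0,0,0.4,0,0,0,0,0,0.4,0,0,0,0]'

```text
time_s: 23.88
position: [0.5457, -0.2512, 0.0395]
tool_rot: [[-0.206, 0.0, 0.978], [-0.978, -0.0, -0.206], [0.0, -1.0, 0.0]]
ft_force: [-0.5, 0.7, 1.2]
grip_width: 0.0467
```

Emit:
move_arm --targets '[0,0.5,0,0,0,0,0,0,0,0,0,0,0,0,0,0,0,0,0,0,0,0,0,0,0,0,0,0,0,0]'

```text
time_s: 24.5
position: [0.5458, -0.2513, 0.0395]
tool_rot: [[-0.206, 0.0, 0.978], [-0.978, -0.0, -0.206], [0.0, -1.0, 0.0]]
ft_force: [-1.9, 0.3, 6.0]
grip_width: 0.0465
```

Emit:
move_arm --targets '[0,0,0,0,0,0,0,0,0,0,0,0,0,0,0,0,0,0,0,0,0,0,0,0,0,0,0,0,0,0]' --hand 1

```text
time_s: 25.12
position: [0.5457, -0.2512, 0.039]
tool_rot: [[-0.206, -0.0, 0.978], [-0.978, 0.0, -0.206], [-0.0, -1.0, -0.0]]
ft_force: [0.3, 0.2, 0.6]
grip_width: 0.0856
```

Emit:
move_arm --targets '[0,-20,0,0,0,0,0,-40,0,0,0,0,0,-55,0,0,0,0,0,-55,0,0,0,0,0,-40,0,0,0,0]'

```text
time_s: 25.75
position: [0.5458, -0.2513, 0.2518]
tool_rot: [[-0.206, 0.002, 0.978], [-0.978, -0.002, -0.206], [0.001, -1.0, 0.002]]
ft_force: [0.3, 0.2, -0.2]
grip_width: 0.0852
```

```bash
python3 - <<'E'
from rig import get_image
from h import *
s=cur();print(s["position"],s["ft_force"])
d=get_image("side");P=cloud(d)
cv2.imwrite("pics/s11.png",cv2.resize(d["pixels"][90:210,310:430,::-1],None,fx=5,fy=5,interpolation=cv2.INTER_CUBIC))
plan([.5457,-.2512,.249],Rt(-11.9),[.5595,.2292,.249],82.9,15)
E
```

```text
[ 0.54575966 -0.25125738  0.25177248] [ 0.3287792   0.18016964 -0.23219364]
-21.0, 0.0, -4.0, 0.0, -0.075, 0.0,
-26.0, 0.0, -3.0, 0.0, -0.09, 0.0,
-30.0, 0.0, 0.0, 0.0, -0.102, 0.0,
-33.0, 0.0, 3.0, 0.0, -0.114, 0.0,
-35.0, 0.0, 7.0, 0.0, -0.121, 0.0,
-35.0, 0.0, 12.0, 0.0, -0.128, 0.0,
-34.0, 0.0, 16.0, 0.0, -0.131, 0.0,
-32.0, 0.0, 21.0, 0.0, -0.132, 0.0,
-29.0, 0.0, 25.0, 0.0, -0.132, 0.0,
-24.0, 0.0, 28.0, 0.0, -0.127, 0.0,
-20.0, 0.0, 29.0, 0.0, -0.122, 0.0,
-15.0, 0.0, 30.0, 0.0, -0.113, 0.0,
-11.0, 0.0, 28.0, 0.0, -0.103, 0.0,
-7.0, 0.0, 25.0, 0.0, -0.09, 0.0,
-3.0, 0.0, 21.0, 0.0, -0.075, 0.0,
end [0.5597 0.229  0.249 ]
```

View pics/s11.png

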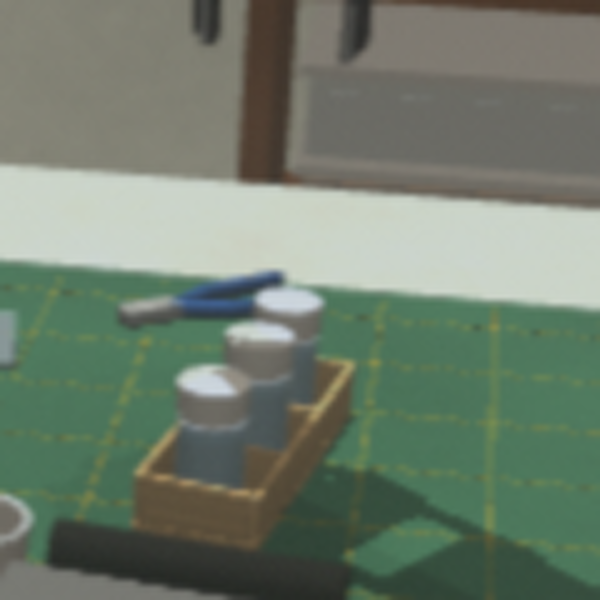

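All three jars stand upright in the crate. Now I'll move to the bar.

Emit:
move_arm --targets '[-21,0,-4,0,-0.075,0,-26,0,-3,0,-0.09,0,-30,0,0,0,-0.102,0,-33,0,3,0,-0.114,0,-35,0,7,0,-0.121,0]'

```text
time_s: 26.42
position: [0.5497, -0.1039, 0.2487]
tool_rot: [[0.293, -0.0, 0.956], [-0.956, 0.0, 0.293], [-0.0, -1.0, -0.0]]
ft_force: [0.6, 0.3, -0.2]
grip_width: 0.0852
```

Emit:
move_arm --targets '[-35,0,12,0,-0.128,0,-34,0,16,0,-0.131,0,-32,0,21,0,-0.132,0,-29,0,25,0,-0.132,0,-24,0,28,0,-0.127,0]'

```text
time_s: 27.05
position: [0.5554, 0.0843, 0.2488]
tool_rot: [[0.812, -0.0, 0.583], [-0.583, 0.0, 0.812], [-0.0, -1.0, -0.0]]
ft_force: [0.7, 0.5, 0.2]
grip_width: 0.0856
```

Emit:
move_arm --targets '[-20,0,29,0,-0.122,0,-15,0,30,0,-0.113,0,-11,0,28,0,-0.103,0,-7,0,25,0,-0.09,0,-3,0,21,0,-0.075,0]'

```text
time_s: 27.68
position: [0.5597, 0.23, 0.2487]
tool_rot: [[0.993, -0.0, 0.12], [-0.12, -0.0, 0.993], [-0.0, -1.0, -0.0]]
ft_force: [-0.3, -0.9, 0.1]
grip_width: 0.0856
```

Emit:
move_arm --targets '[0,10,0,0,0,0,0,25,0,0,0,0,0,30,0,0,0,0,0,20,0,0,0,0,0,10,0,0,0,0]' --hand 0

```text
time_s: 28.3
position: [0.5594, 0.2281, 0.1524]
tool_rot: [[0.992, -0.002, 0.125], [-0.125, -0.001, 0.992], [-0.002, -1.0, -0.001]]
ft_force: [-0.0, -0.1, 0.0]
grip_width: 0.0425
```

```bash
python3 - <<'E'
from rig import get_image
from h import *
s=cur();print(s["position"],s["ft_force"],s["grip_width"])
d=get_image("side");P=cloud(d)
np.savez("pics/s12.npz",**d)
cv2.imwrite("pics/s12.png",cv2.resize(d["pixels"][110:270,260:420,::-1],None,fx=4,fy=4,interpolation=cv2.INTER_CUBIC))
t=get_image("top");P=cloud(t);cv2.imwrite("pics/t12.png",cv2.resize(t["pixels"][170:270,200:480,::-1],None,fx=2.8,fy=2.8,interpolation=cv2.INTER_CUBIC))
for (u,v) in[(404,218),(428,224),(452,229)]:
  q=P[v-20:v+20,u-12:u+12].reshape(-1,3);q=q[(q[:,2]>.09)&(q[:,2]<.112)];print(len(q),cv2.minEnclosingCircle((q[:,:2]*1000).astype(np.float32)) if len(q) else 0)
E
```

```text
[0.55935715 0.22808879 0.15243119] [-0.02731057 -0.14578014  0.02024887] 0.04252554271539156
198 ((566.1849975585938, -171.65603637695312), 24.169879913330078)
202 ((543.9431762695312, -250.49935913085938), 23.775583267211914)
204 ((531.0711059570312, -318.810546875), 24.494407653808594)
```

View pics/s12.png

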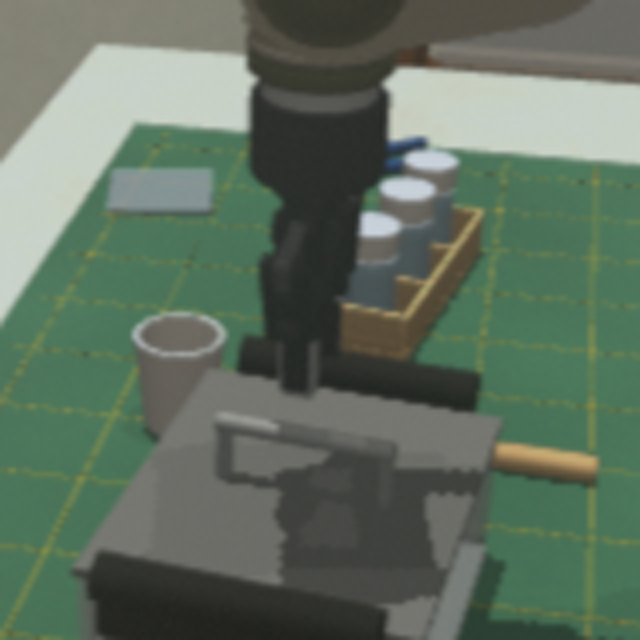

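View pics/t12.png

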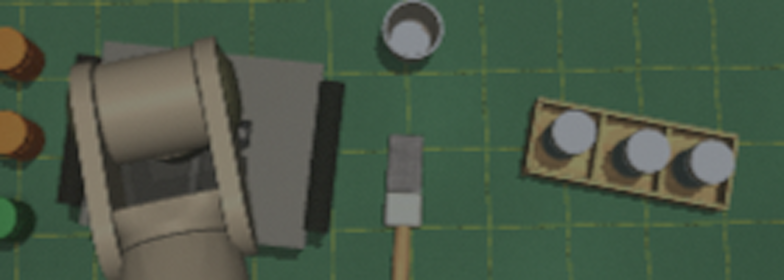

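```bash
python3 - <<'E'
from h import *
d=dict(np.load("pics/s12.npz"));P=cloud(d)
for v in range(192,222,2): print(v,[[int(x) for x in (P[v,u]*1000).round()] for u in (331,334,337,339)])
E
```

```text
192 [[566, 278, 240], [559, 284, 243], [554, 275, 239], [551, 261, 232]]
194 [[566, 281, 237], [559, 281, 237], [553, 281, 238], [552, 250, 222]]
196 [[569, 261, 221], [562, 261, 221], [556, 253, 218], [552, 253, 218]]
198 [[568, 263, 217], [562, 258, 214], [556, 257, 215], [552, 251, 212]]
200 [[568, 264, 212], [562, 261, 211], [556, 256, 209], [570, 104, 124]]
202 [[568, 263, 207], [561, 262, 207], [555, 256, 204], [570, 102, 117]]
204 [[568, 262, 201], [561, 264, 203], [555, 255, 198], [570, 106, 113]]
206 [[568, 261, 195], [560, 266, 199], [555, 258, 195], [570, 105, 107]]
208 [[569, 252, 185], [562, 257, 188], [555, 258, 190], [568, 114, 105]]
210 [[587, 130, 107], [579, 128, 106], [572, 126, 106], [566, 127, 107]]
212 [[586, 136, 104], [578, 139, 107], [570, 137, 106], [565, 134, 105]]
214 [[584, 151, 107], [576, 147, 106], [569, 147, 107], [564, 144, 106]]
216 [[572, 227, 148], [566, 224, 147], [567, 154, 105], [562, 155, 106]]
218 [[571, 231, 145], [564, 231, 146], [557, 231, 147], [553, 229, 146]]
220 [[572, 230, 139], [564, 233, 142], [557, 230, 141], [552, 237, 146]]
```

Emit:
move_arm --targets '[0,10,1,0,0,0,0,12,0,0,0,0,0,10,0,0,0,0,0,6,0,0,0,0,0,4,0,0,0,0]'

```text
time_s: 29.02
position: [0.56, 0.23, 0.1117]
tool_rot: [[0.992, -0.0, 0.123], [-0.123, 0.0, 0.992], [-0.0, -1.0, -0.0]]
ft_force: [-0.1, 0.5, 0.8]
grip_width: 0.0425
```

Emit:
move_arm --targets '[0,4,0,0,0,0,0,3,0,0,0,0,0,3,0,0,0,0,0,2,0,0,0,0,0,0,0,0,0,0]'

```text
time_s: 29.65
position: [0.56, 0.23, 0.0999]
tool_rot: [[0.992, -0.0, 0.123], [-0.123, -0.0, 0.992], [-0.0, -1.0, -0.0]]
ft_force: [-0.4, 1.0, 0.5]
grip_width: 0.0424
```

```bash
python3 - <<'E'
from rig import get_image
from h import *
s=cur();print(s["position"],s["ft_force"],s["grip_width"])
d=get_image("side");P=cloud(d)
cv2.imwrite("pics/s13.png",cv2.resize(d["pixels"][150:250,290:390,::-1],None,fx=6,fy=6,interpolation=cv2.INTER_CUBIC))
E
```

```text
[0.55996918 0.22995809 0.09994441] [-0.43424509  0.95308135  0.45927261] 0.04239038436824661
```

View pics/s13.png

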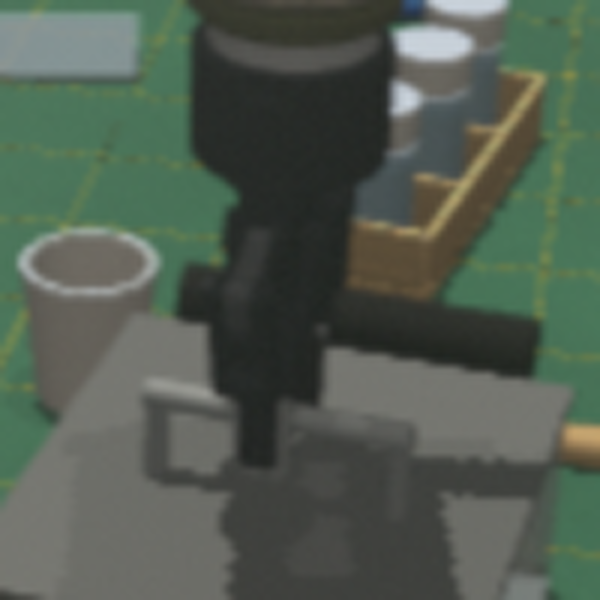

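The near finger straddles the bar at about (260,430) in the crop, with its tip below the bar. I'll close on it.

Emit:
move_arm --targets '[0,0,0,0,0,0,0,0,0,0,0,0,0,0,0,0,0,0,0,0,0,0,0,0,0,0,0,0,0,0]' --hand -1 --squeeze 100

```text
time_s: 30.32
position: [0.5598, 0.228, 0.1005]
tool_rot: [[0.992, -0.001, 0.124], [-0.124, -0.004, 0.992], [-0.0, -1.0, -0.004]]
ft_force: [-3.2, -10.2, 5.5]
grip_width: 0.0081
```

```bash
python3 - <<'E'
from rig import get_image
from h import *
s=cur();print(s["position"],s["ft_force"],s["wrist_torque"],s["grip_width"])
d=get_image("side");P=cloud(d)
cv2.imwrite("pics/s14.png",cv2.resize(d["pixels"][150:250,290:390,::-1],None,fx=6,fy=6,interpolation=cv2.INTER_CUBIC))
E
```

```text
[0.55983039 0.22798061 0.10054435] [ -3.19378571 -10.15374346   5.51573481] [-1.68025775  0.50357612 -0.03930288] 0.008145359567407437
```

View pics/s14.png

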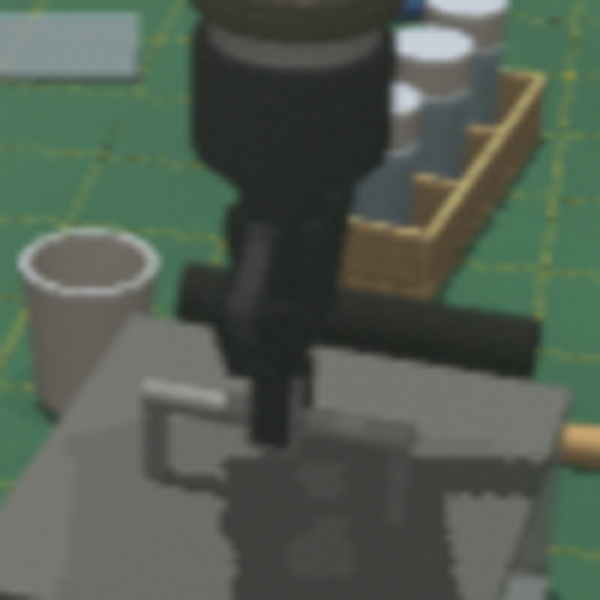

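Emit:
move_arm --targets '[0,0,-1,0,0,0,0,0,-0.7,0,0,0,0,-0.5,0,0,0,0,0,-0.5,0,0,0,0,0,-0.5,0,0,0,0]'

```text
time_s: 31.0
position: [0.5596, 0.228, 0.1009]
tool_rot: [[0.992, -0.001, 0.124], [-0.124, -0.001, 0.992], [-0.001, -1.0, -0.001]]
ft_force: [1.0, -3.5, -2.6]
grip_width: 0.0086
```

Emit:
move_arm --targets '[0,-1,0,0,0,0,0,-1,0,0,0,0,0,-1,0,0,0,0,0,-1,0,0,0,0,0,-1,0,0,0,0]'

```text
time_s: 31.62
position: [0.5596, 0.2286, 0.1063]
tool_rot: [[0.992, -0.001, 0.123], [-0.123, 0.0, 0.992], [-0.001, -1.0, 0.0]]
ft_force: [2.3, 1.5, -11.9]
grip_width: 0.008
```

Emit:
move_arm --targets '[0,-1,0,0,0,0,0,-1,0,0,0,0,0,-1,0,0,0,0,0,-1,0,0,0,0,0,-1,0,0,0,0]'

```text
time_s: 32.25
position: [0.5596, 0.2282, 0.1118]
tool_rot: [[0.992, -0.0, 0.123], [-0.123, -0.0, 0.992], [-0.0, -1.0, -0.0]]
ft_force: [-0.6, -0.3, -9.1]
grip_width: 0.008
```

```bash
cat > lid.py <<'E'
from rig import get_image
from h import *
import sys
n=sys.argv[1]
s=cur();print(s["position"],s["ft_force"],s["wrist_torque"],s["grip_width"])
t=get_image("top");P=cloud(t);d=get_image("side");Q=cloud(d)
cv2.imwrite(f"pics/s{n}.png",cv2.resize(d["pixels"][150:300,270:400,::-1],None,fx=4,fy=4,interpolation=cv2.INTER_CUBIC))
c=np.array([.5598,.2292]);a=np.radians(-7.1);bx=np.array([np.cos(a),np.sin(a)]);by=np.array([-bx[1],bx[0]])
for nm,C in(("top",P),("side",Q)):
    q=C.reshape(-1,3);r=q[:,:2]-c;X=r@bx;Y=r@by
    m=(abs(X)<.112)&(abs(Y)<.128)&(q[:,2]>.098)&(q[:,2]<.165)
    m&=(abs(Y)>.03);k=q[m];X=X[m];Y=Y[m]
    # robust plane
    A=np.c_[X,Y,np.ones(len(X))];w=abs(k[:,2]-np.median(k[:,2]))<.01
    for _ in range(4):
        f=np.linalg.lstsq(A[w],k[w,2],rcond=None)[0];w=abs(A@f-k[:,2])<.004
    print(nm,w.sum(),"lid top z",f[2].round(4),"tilt deg",np.degrees(f[:2]).round(2),"x",X[w].min().round(3),X[w].max().round(3),"y",Y[w].min().round(3),Y[w].max().round(3))
E
python3 lid.py 15
```

```text
[0.55963126 0.22816562 0.11180755] [-0.64750766 -0.29460632 -9.1438081 ] [-0.31011773  0.23815898  0.09341798] 0.008046415004154305
top 1811 lid top z 0.1193 tilt deg [-0.15 -2.43] x -0.1 0.1 y -0.128 0.125
side 3073 lid top z 0.1168 tilt deg [-0.23 -2.79] x -0.098 0.103 y -0.128 0.124
```

View pics/s15.png

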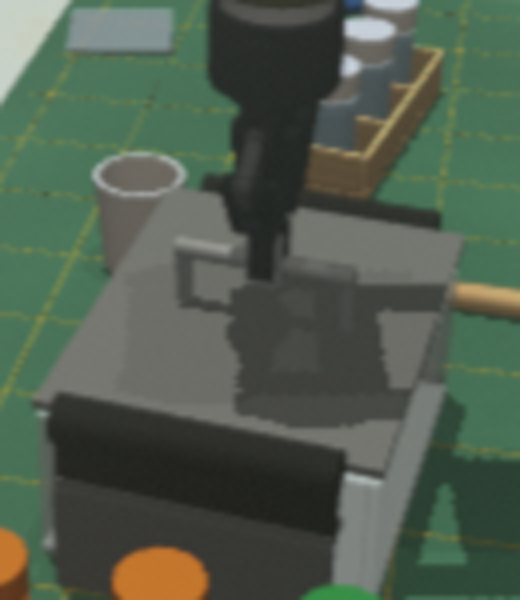

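Emit:
move_arm --targets '[0,-1.5,0,0,0,0,0,-1.5,0,0,0,0,0,-1.5,0,0,0,0,0,-1.5,0,0,0,0,0,-1.5,0,0,0,0]'

```text
time_s: 32.98
position: [0.56, 0.2279, 0.1192]
tool_rot: [[0.992, 0.0, 0.124], [-0.124, -0.001, 0.992], [0.0, -1.0, -0.0]]
ft_force: [-0.4, -4.7, -6.1]
grip_width: 0.0084
```

Emit:
move_arm --targets '[0,-1.5,0,0,0,0,0,-1.5,0,0,0,0,0,-1.5,0,0,0,0,0,-1.5,0,0,0,0,0,-1.5,0,0,0,0]'

```text
time_s: 33.6
position: [0.56, 0.2286, 0.1269]
tool_rot: [[0.992, 0.001, 0.123], [-0.123, 0.001, 0.992], [0.001, -1.0, 0.001]]
ft_force: [0.1, -1.5, -2.5]
grip_width: 0.0078
```

Emit:
move_arm --targets '[0,-2,0,0,0,0,0,-2,0,0,0,0,0,-2,0,0,0,0,0,-2,0,0,0,0,0,-2,0,0,0,0]'

```text
time_s: 34.22
position: [0.5598, 0.2283, 0.1367]
tool_rot: [[0.992, 0.0, 0.123], [-0.123, 0.0, 0.992], [0.0, -1.0, 0.0]]
ft_force: [-0.1, 0.1, -3.5]
grip_width: 0.0079
```

Emit:
move_arm --targets '[0,-1.5,0,0,0,0,0,-1,0,0,0,0,0,0,0,0,0,0,0,0,0,0,0,0,0,0,0,0,0,0]'

```text
time_s: 34.85
position: [0.5598, 0.2283, 0.139]
tool_rot: [[0.992, -0.0, 0.123], [-0.123, -0.0, 0.992], [-0.0, -1.0, -0.0]]
ft_force: [0.2, 0.2, -3.2]
grip_width: 0.0081
```

```bash
python3 lid.py 16
```

```text
[0.55975046 0.2282791  0.13895204] [ 0.20375961  0.1964785  -3.21649351] [ 0.02160571 -0.00468473  0.00786582] 0.008094611722882308
top 1799 lid top z 0.1458 tilt deg [-0.12 -0.4 ] x -0.1 0.1 y -0.118 0.122
side 3205 lid top z 0.1438 tilt deg [-0.06 -0.29] x -0.098 0.103 y -0.126 0.122
```

View pics/s16.png

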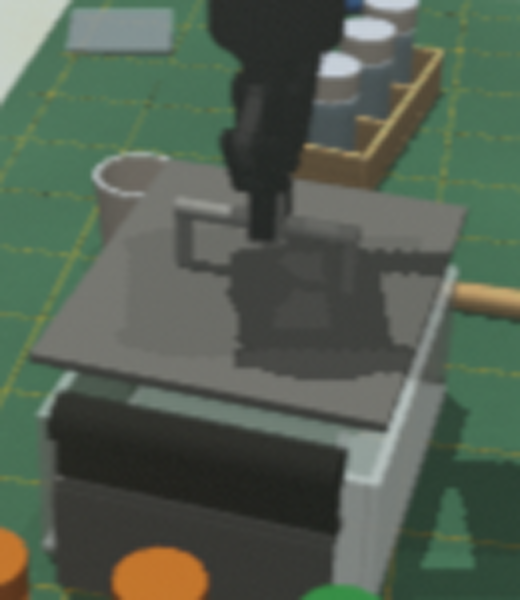

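The lid is level and raised about 38 mm, and the wrist carries 3.2 N, which is just its weight. After one idle call I'll check the crate once more and hand in.

Emit:
move_arm --targets '[0,0,0,0,0,0,0,0,0,0,0,0,0,0,0,0,0,0,0,0,0,0,0,0,0,0,0,0,0,0]'

```text
time_s: 35.58
position: [0.5598, 0.2283, 0.139]
tool_rot: [[0.992, 0.0, 0.124], [-0.124, 0.0, 0.992], [0.0, -1.0, 0.0]]
ft_force: [0.1, 0.2, -3.5]
grip_width: 0.0085
```

```bash
python3 lid.py 17; python3 - <<'E'
from rig import env,get_image
from h import *
t=get_image("top");P=cloud(t)
for (u,v) in[(404,218),(428,224),(452,229)]:
  q=P[v-20:v+20,u-12:u+12].reshape(-1,3);q=q[(q[:,2]>.09)&(q[:,2]<.112)];print(len(q),np.median(q[:,2]),cv2.minEnclosingCircle((q[:,:2]*1000).astype(np.float32)))
env.close_job()
E
```

```text
[0.55979031 0.22827151 0.13904997] [ 0.06459785  0.23102023 -3.45866728] [-0.00700911  0.02494072 -0.02493294] 0.00851131963636546
top 1741 lid top z 0.1461 tilt deg [-0.04 -0.21] x -0.1 0.101 y -0.118 0.122
side 3208 lid top z 0.1439 tilt deg [-0.07 -0.3 ] x -0.098 0.103 y -0.125 0.123
198 0.10118699451237245 ((566.38330078125, -171.67398071289062), 24.204322814941406)
201 0.10109992619572676 ((544.8271484375, -250.33091735839844), 23.96586799621582)
204 0.10078386812512746 ((530.17138671875, -319.6204833984375), 24.904451370239258)
the job is handed in; nothing more can be done
```

I put both jars in the crate and pulled the lid free. The job was handed in at about 36 s, with the gripper still holding the lid by its bar; no verdict was reported.

**Jars:** jar_b stands in the -y cell and jar_a in the middle cell, both upright and released. Their cap tops are at 0.101 m, and their centres are within 5 mm of the cell centres. The stock jar has not moved by more than about 1 mm. The arm did not go near the cup or brush, but I did not re-measure them at the end.

**Lid:** It came free without flying up, and the highest pull I read was 12 N. The reading is taken only at the end of each call, so the true peak may have been higher. At the end the lid was raised about 38–40 mm, level within 0.4°, and about 2 mm from centred. The wrist carried 3.2–3.5 N, which matches the lid's own weight.

**Disagreements:**
- **Fingertip height:** the cameras showed the fingertips about 4 cm higher than the reported TCP and the stated tool dimensions imply. I set the grasp heights from the pictures. If judged from the reported pose, the grasp point is about 32 mm from the bar's middle, inside the 60 mm limit.
- **First grip on jar_b:** it was too high on the cap because of this, so I released it and gripped again 15 mm lower before lifting.
- **Lid height:** the two cameras differed by about 2 mm.

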